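# Hold a wood sample flush on a tilted moisture reader

## Robot

A 6-joint arm with a two-finger parallel gripper is mounted at the origin on the work surface; the furniture and walls round the work are solid. World frame = base frame: x ahead of the robot, y to its left, z up, the work surface at z = 0. Lengths are in m, angles in rad, forces in N, time in s.
With the tool pointing down it reaches from about 0.15 to 0.775 m from the base axis. Payload 6.1 kg.
Tool frame: the origin (TCP) lies between the finger pads; the fingertips stand 8 mm ahead of it and the grasp point (between the pads) lies 11 mm behind it; z points along the fingers, y is the line along which they close (so a half turn about z gives the same grasp; the last joint's range is limited). The gripper opens to 85 mm and grips with 20 to 120 N. Pads are 22 mm wide; open, the fingers measure 114 mm over their backs; the gripper's body (76 mm by 85 mm) begins 54 mm behind the grasp point. The pads swing forward as they close: fully open they stand 13 mm farther back than shut.
Start: joints at [1.213, 0.126, -0.04, 1.405, 0, 1.571], TCP at [0.184, 0.492, 0.239] pointing down, gripper open.
Joint ranges: [-2.72, 2.72], [-0.95, 1.95], [-1.27, 1.35], [-1.78, 2.02], [-1.46, 1.47], [-3.14, 3.14]. Speed limits (rad/s): [2.39, 2.39, 3.01, 3.14, 3.14, 3.14].

## Interface

Orientations are given as a rotation vector (axis times angle).
In Python, from plant import get_obs, snapshot, camera_info, job_done gives the robot as it stands. The module is installed in compiled form; this text tells all that it offers.
- The arm moves only by the shell command python3 -m crank 'ROWS' [FORCE]. ROWS is JSON, a list of rows, each an object with "delta_pos": the shift along the tool's x, y, z in mm, a list of three; "dr": the turn, a rotation vector about the tool's x, y, z in rad, a list of three; "jaw": the opening in per cent of the stroke, from 0 (shut) to 100 (fully open). In form: [{"delta_pos": [dx, dy, dz], "dr": [wx, wy, wz], "jaw": jaw}, ...]. A call has 1 to 5 rows; each row shifts and turns the commanded pose from where the row before left it, along the tool's axes as they then stand; what a row does not reach is not made up. A row lasts 1/10 s, in which the tool goes at most 50 mm and 8.59 degrees, less where a joint would pass 70% of its speed; a pose out of reach is approached as far as the arm can. A call is refused whole if a number of a shift passes 50 or a number of a turn 0.15, either way. A call with a gripper value outside its range is refused whole. The fingers move at their own pace and stop on an object; FORCE is the grip in N (left out, the last holds). Time passes only in rows, so rows that do not move let the fingers close. It gives the time, the measured TCP pose, the force, the opening and the grip force at its end, in the units of the state.
- get_obs(): the state, without advancing time (a new reading comes with each control period).
- snapshot(name): name is "scene" or "top" or "wrist"; returns (picture, depth): 384x512x3 uint8, red, green, blue; 384x512 float32, m along the optical axis (not along the pixel's ray), 0 where there is no reading.
- camera_info(name): a dict with "fx", "fy", "cx", "cy" (pixels), "rvec" (rotation vector, rad) and "tvec" (3), from world to camera coordinates, as OpenCV has them; the wrist camera has in their place "hand_eye" (4x4, takes a point from camera to tool coordinates, whose origin is the TCP and whose axes are the flange's). Camera axes: x right, y down, z forward; pixel columns grow to the right and rows downward; lengths in m; the calibration is good to about 2 mm. The wrist camera is an equidistant fisheye: a pixel r from the principal point sees the ray r / f radians off the axis. A picture is of the moment at which its call begins: read the wrist's pose just before it. camera_info takes no time and is no camera call.
- job_done(): hands the job in; it is judged then, once.
The state is a dict: "time_s": time; "q": joint angles; "joint_velocities": joint speeds; "tau": joint torques, N m; "tcp_pos": TCP position; "tool_rot": TCP orientation; "wrist_force": force on the tool from outside, world axes, zero at the start; "ft_torque": the same for the moment, N m; "grip_width": finger opening in m; "gripper_force": force on a finger pad.
Only numpy, scipy, OpenCV 4.12 (cv2) and the standard library are available. Lean on these libraries where they do the work, as an engineer would, in place of code of your own. Each camera call takes 0.05 s, during which the arm holds its last target. There are 200 camera calls.

## Task

First, with the gripper empty, zero the moisture reader: press its round-headed plunger down to the stop for a moment and let it spring back up. Then pick up the long narrow wood block by its sides, tilt it to the slope of the reader's sensor pad and hold its underside flush on the pad, centred and lengthwise, pressing the sprung pad in about half-way without turning the head. Finish while still gripping and pressing the block there, with the other things on the table left alone.

Things in the scene. Friction and masses are not known exactly. Their poses are not given: they have to be found in the camera images.
- sample_mid (a point): The long narrow wood block, the sample: plain dark wood, 36 (x) x 90 (y) x 30 (z) mm, 0.07 kg, lying on the table on a 36x90 face. This point is its centre, 15 mm above its underside; x is across it (the 36 mm to grip), y along its length, z up out of its top.
- sample_block: The same block; the origin is the centre of its underside, axes as for sample_mid.
- reader: The moisture reader, fixed to the table: a grey box 120 (x) x 160 (y) x 40 mm high with a tilting head between two upright cheeks on its right half (tops of the cheeks and their round ends 108 mm up) and the plunger on its left half. Origin: centre of its underside on the table; x points away from the robot at yaw 0, y left, z up. The head's pivot lies at (0, -36, 90) mm, along y.
- pad_face (a point): Centre of the outer face of the sensor pad: a plain grey flat bar 90 (x) x 34 (y) mm standing 12 mm proud of the tilting aluminium head plate (110 x 60 mm), whose corners have small screws. x runs along the pad's length, away from the robot and down the slope, y across it, z is the outward normal of the face, leaning away from the robot. The pad slides along its normal and this point moves with it; at rest it lies 24 mm from the pivot along z.
- sensor_pad (a joint): How far the pad is pushed in along its normal: 0 out, 0.008 m at its stop; a spring of about 2.3 N at 0 rising to about 9.5 N at the stop pushes it out.
- tilt_head (a joint): Tilt of the head from level, rad; it grows as the end near the robot rises. A friction hinge set somewhere from 0.15 to 0.5, stiff: light pressing on the pad does not move it.
- head_upper_end (a point): Middle of the upper end edge, nearest the robot, of the tilting head plate, 55 mm from the pivot along the slope; it shows whether the head has been turned.
- plunger_top (a point): Centre of the top of the plunger's black round head, 30 mm in diameter, 95 mm above the table when up, (25, 50) mm from the reader's origin. It moves straight down with the plunger.
- plunger (a joint): How far the plunger is pressed: 0 up, 0.012 m at its stop; the spring takes about 2.7 N to start and 8.1 N at the stop, and pushes it up again when let go.
- fat_block: Bystander: a shorter, fatter wood block, 52 x 72 x 41 mm, loose. Origin at the centre of its underside. Leave it alone. (Fixed furniture: an open-lidded box at the back left, 190 mm high, bottles to 195 mm, a jig with a lever at the back right, 115 mm: travel above them.)
- tape_measure: Bystander: tape measure 65 x 73 x 35 mm, loose; origin at the centre of its underside. Leave it alone.
- spring_clamp: Bystander: black spring clamp 56 x 115 x 21 mm, loose; origin at the centre of its underside. Leave it alone.
Mind the look-alikes: they are no part of the job. Leave any red look-alike of the sample_block alone. There is more than one size of the reader; the job needs the smaller.

How it is judged:
By the outcome, as a careful person would: the job done as asked, in the order asked, and still so for the second after the job is handed in, while the arm keeps its last pose, push and grip.
It also fails if it takes over 56 s, if anything falls off the work surface, if the arm or the gripper's body presses on something with over 40 N, if the wrist force passes 120 N, or if a joint passes its speed limit or range.

## Working session

There is one attempt and no reset: what is moved stays moved. The work goes in short steps, Python scripts to look and compute and a shell command to move; the robot and the scene stay as the last step left them, time stands still between calls to the robot, and variables do not carry over. Pictures are saved under pics/ and viewed, at most 10 in all, crops included, and the job is handed in when it is done.

```bash
mkdir -p pics; cat > h.py <<'E'
import numpy as np,cv2
from plant import get_obs,snapshot,camera_info
from scipy.spatial.transform import Rotation as R
def pts(name,dep):
    c=camera_info(name);h,w=dep.shape;u,v=np.meshgrid(np.arange(w),np.arange(h))
    P=np.stack([(u-c['cx'])/c['fx']*dep,(v-c['cy'])/c['fy']*dep,dep],-1)
    Rm=R.from_rotvec(np.ravel(c['rvec'])).as_matrix()
    return (P-np.ravel(c['tvec']))@Rm
E
python3 - <<'E'
from h import *
for n in ['scene','top']:
    p,d=snapshot(n);np.savez(f'{n}0.npz',p=p,d=d,P=pts(n,d))
    cv2.imwrite(f'pics/{n}0.png',cv2.resize(p[...,::-1],(800,600),interpolation=cv2.INTER_CUBIC))
o=get_obs();print({k:np.round(v,3) for k,v in o.items()})
E
```

```text
{'time_s': np.float64(0.1), 'q': array([ 1.213,  0.126, -0.04 ,  1.405,  0.   ,  1.571]), 'joint_velocities': array([-0.   , -0.002,  0.003, -0.001, -0.001, -0.001]), 'tau': array([-1.0000e-03, -4.3690e+01,  3.5361e+01,  1.4000e-02,  0.0000e+00,
       -0.0000e+00]), 'tcp_pos': array([0.184, 0.491, 0.239]), 'tool_rot': array([-5.590e-01, -3.091e+00,  2.000e-03]), 'wrist_force': array([-0.247,  0.35 , -0.203]), 'ft_torque': array([-0.016,  0.004, -0.015]), 'gripper_force': np.float64(0.0), 'grip_width': np.float64(0.085)}
```

View pics/top0.png

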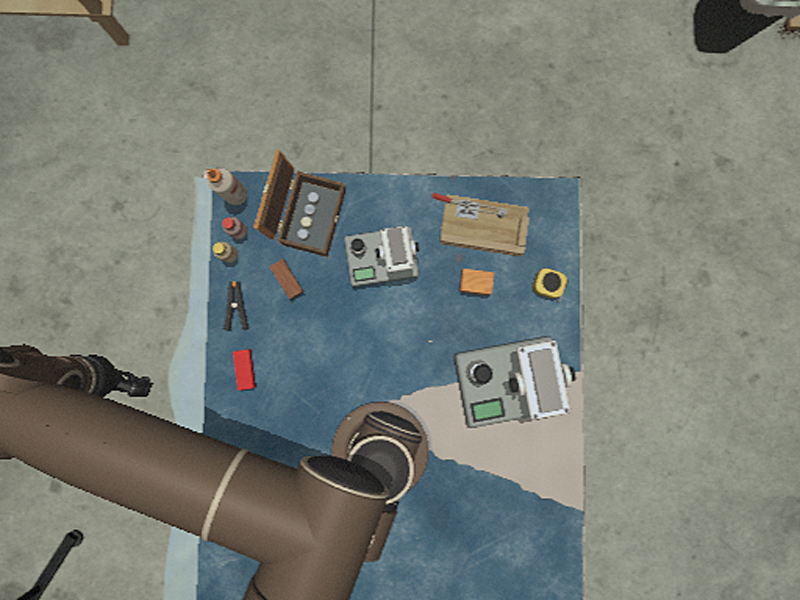

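View pics/scene0.png

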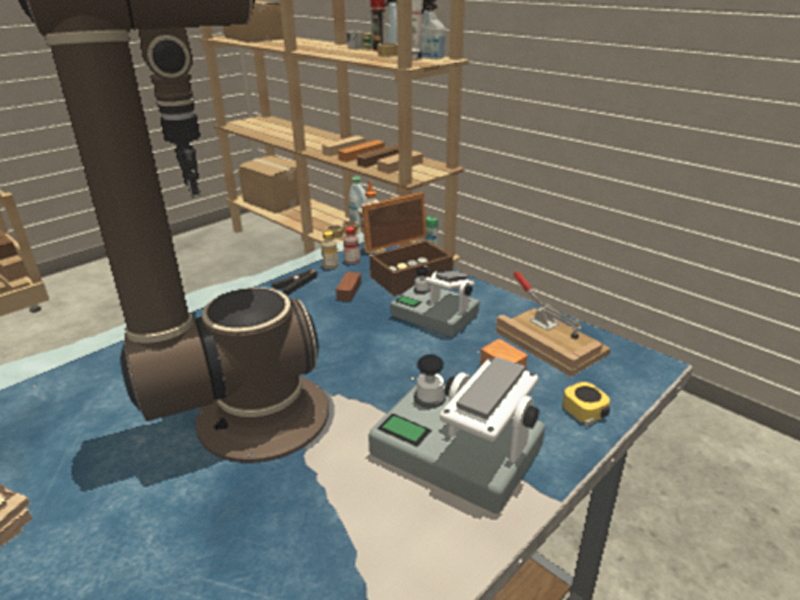

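The top view shows these candidates for the sample: a dark plain block at (286,280), a red one at (243,370), and an orange fat one at (477,282). A brown strip at (380,535) is probably part of the robot. For the reader, the small one is at (382,256) and the big one at (512,382). I choose (286,280) and (382,256), and will check both in a crop and with depth.

```bash
python3 - <<'E'
from h import *
z=np.load('top0.npz');p,P=z['p'],z['P']
cv2.imwrite('pics/c1.png',cv2.resize(p[135:205,150:290,::-1],(800,400),interpolation=cv2.INTER_CUBIC))
for nm,(u,v) in dict(brown=(286,280),red=(243,370),fat=(477,282),strip=(380,535),reader=(365,275),plunger=(358,246),pad=(400,246),big=(480,372)).items():
    print(nm,np.round(P[int(v*.64),int(u*.64)],3))
x,y,h=P[...,0],P[...,1],P[...,2]
hsv=cv2.cvtColor(p,cv2.COLOR_RGB2HSV)
roi=np.zeros(h.shape,bool);roi[160:198,165:200]=1
m=roi&(h>.022)&(h<.045)
r=cv2.minAreaRect(P[m][:,:2].astype(np.float32)*1000);print('block',m.sum(),r,np.median(h[m]))
roi[:]=0;roi[140:190,215:275]=1
m=roi&(h>.034)&(h<.046);print('deck',m.sum(),cv2.minAreaRect(P[m][:,:2].astype(np.float32)*1000))
m=roi&(h>.03);print('all',m.sum(),cv2.minAreaRect(P[m][:,:2].astype(np.float32)*1000))
m=roi&(h>.088)&(np.arange(512)[None]<240);print('pl',m.sum(),np.round(P[m].mean(0),4),np.round(P[m].max(0)-P[m].min(0),3))
print(camera_info('top')['fx'],z['d'][170,240])
E
```

```text
brown [0.39  0.223 0.03 ]
red [0.183 0.317 0.029]
fat [ 0.393 -0.221  0.04 ]
strip [-0.135 -0.005  0.188]
reader [0.403 0.041 0.045]
plunger [0.464 0.055 0.09 ]
pad [ 0.461 -0.039  0.116]
big [ 0.188 -0.214  0.13 ]
block 248 ((412.13531494140625, 199.2141876220703), (90.5033950805664, 101.49638366699219), 32.86442947387695) 0.028751468208306687
deck 753 ((468.2063293457031, 13.439315795898438), (159.75228881835938, 167.05361938476562), 9.581461906433105)
all 1458 ((403.29290771484375, -7.2514190673828125), (306.4322204589844, 166.16221618652344), 13.409232139587402)
pl 61 [0.4403 0.0515 0.2411] [0.233 0.078 1.294]
372.34780126152384 1.3506112
```

View pics/c1.png

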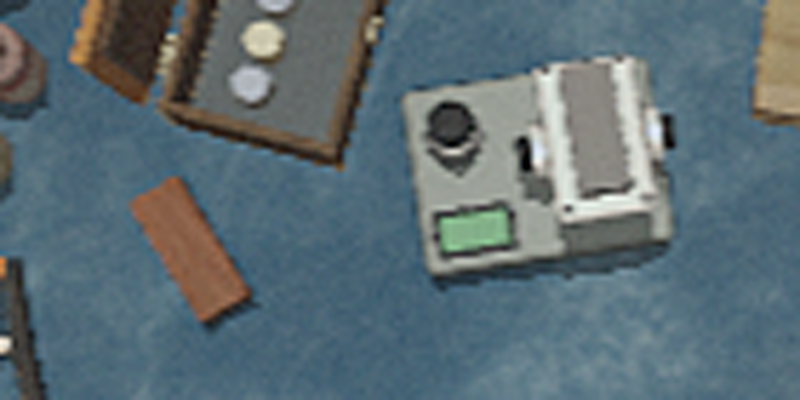

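The crop confirms both: a plain brown long block centred at about crop (190,250), and the small reader with its plunger at (450,125) and pad at (595,125). I'll go over there for a wrist view.

```bash
cat >> h.py <<'E'
def Rdown(yaw,tilt=0):  # tool y at yaw+90deg (left), z down; tilt: pitch about reader y, as the head's tilt
    return R.from_euler('z',yaw)*R.from_euler('y',tilt)*R.from_matrix(np.array([[-1,0,0],[0,1,0],[0,0,-1.]]).T)
def go(pos,Rg):
    o=get_obs();Rc=R.from_rotvec(o['tool_rot']);dp=np.array(pos)-o['tcp_pos']
    print('t',o['time_s'],'tcp',np.round(o['tcp_pos'],4),'F',np.round(o['wrist_force'],1),'grip',round(o['grip_width'],4),round(o['gripper_force'],1))
    print(' shift tool mm',np.round(Rc.inv().apply(dp)*1000,1),'turn tool',np.round((Rc.inv()*Rg).as_rotvec(),3))
    print(' shift after turn',np.round(Rg.inv().apply(dp)*1000,1))
E
python3 - <<'E'
from h import *
go([.40,.12,.33],Rdown(.14))
c=camera_info('wrist');print(c)
E
```

```text
t 0.1 tcp [0.1837 0.4914 0.2386] F [-0.2  0.4 -0.2] grip 0.085 0.0
 shift tool mm [-332.6 -272.3  -91. ] turn tool [-0.001 -0.    -0.498]
 shift after turn [-162.3 -398.   -91.4]
{'fx': 297.3186396354542, 'fy': 297.3186396354542, 'cx': 254.0727325950507, 'cy': 192.87514813829452, 'hand_eye': array([[-3.00947642e-05, -9.56595193e-01, -2.91420032e-01,
         7.21643489e-02],
       [ 9.99999994e-01,  1.07417528e-06, -1.06795386e-04,
        -2.08564724e-04],
       [ 1.02472989e-04, -2.91420034e-01,  9.56595188e-01,
        -1.34478077e-01],
       [ 0.00000000e+00,  0.00000000e+00,  0.00000000e+00,
         1.00000000e+00]])}
```

```bash
python3 -m crank '[{"delta_pos":[0,0,-18],"dr":[0,0,-0.1],"jaw":100},{"delta_pos":[0,0,-18],"dr":[0,0,-0.1],"jaw":100},{"delta_pos":[0,0,-18],"dr":[0,0,-0.1],"jaw":100},{"delta_pos":[0,0,-18],"dr":[0,0,-0.1],"jaw":100},{"delta_pos":[0,0,-19],"dr":[0,0,-0.1],"jaw":100}]'
python3 -m crank '[{"delta_pos":[-16,-40,0],"dr":[0,0,0],"jaw":100},{"delta_pos":[-16,-40,0],"dr":[0,0,0],"jaw":100},{"delta_pos":[-16,-40,0],"dr":[0,0,0],"jaw":100},{"delta_pos":[-16,-40,0],"dr":[0,0,0],"jaw":100},{"delta_pos":[-16,-40,0],"dr":[0,0,0],"jaw":100}]'
python3 -m crank '[{"delta_pos":[-16,-40,0],"dr":[0,0,0],"jaw":100},{"delta_pos":[-16,-40,0],"dr":[0,0,0],"jaw":100},{"delta_pos":[-16,-40,0],"dr":[0,0,0],"jaw":100},{"delta_pos":[-16,-40,0],"dr":[0,0,0],"jaw":100},{"delta_pos":[-16,-40,0],"dr":[0,0,0],"jaw":0}]'
python3 -m crank '[{"delta_pos":[0,0,0],"dr":[0,0,0],"jaw":0},{"delta_pos":[0,0,0],"dr":[0,0,0],"jaw":0}]'
cat >> h.py <<'E'
def wrist(tag):
    o=get_obs();p,d=snapshot('wrist');T=camera_info('wrist')
    h,w=d.shape;u,v=np.meshgrid(np.arange(w)-T['cx'],np.arange(h)-T['cy'])
    th=np.hypot(u,v)/T['fx'];ph=np.arctan2(v,u)
    ray=np.stack([np.sin(th)*np.cos(ph),np.sin(th)*np.sin(ph),np.cos(th)],-1)
    H=T['hand_eye'];Rc=R.from_rotvec(o['tool_rot']).as_matrix()
    P=(ray/ray[...,2:]*d[...,None])@H[:3,:3].T+H[:3,3];P=P@Rc.T+o['tcp_pos']
    ray=ray@(Rc@H[:3,:3]).T;C=Rc@H[:3,3]+o['tcp_pos']
    np.savez(f'{tag}.npz',p=p,d=d,P=P,ray=ray,C=C)
    cv2.imwrite(f'pics/{tag}.png',cv2.resize(p[...,::-1],(800,600),interpolation=cv2.INTER_CUBIC))
    return p,d,P
def onplane(z,u,v,hgt):  # u,v in the 800x600 picture
    a,b=(u+.5)*.64-.5,(v+.5)*.64-.5
    r=np.array([cv2.remap(z['ray'][...,i].astype(np.float32),np.float32([[a]]),np.float32([[b]]),cv2.INTER_LINEAR)[0,0] for i in range(3)])
    return z['C']+r*(hgt-z['C'][2])/r[2]
E
python3 -c "
from h import *
go([.40,.12,.33],Rdown(.14));wrist('w1');print(get_obs()['q'])"
```

```text
time_s: 0.6
tcp_pos: [0.1838, 0.4915, 0.3305]
tool_rot: [0.23, -3.133, 0.002]
wrist_force: [0.4, -0.2, -1.0]
grip_width: 0.0854
gripper_force: 0.0
time_s: 1.1
tcp_pos: [0.2917, 0.3035, 0.33]
tool_rot: [0.224, -3.133, 0.001]
wrist_force: [0.5, -0.4, -0.3]
grip_width: 0.0856
gripper_force: 0.0
time_s: 1.6
tcp_pos: [0.3993, 0.1167, 0.3301]
tool_rot: [0.223, -3.134, -0.0]
wrist_force: [0.5, 0.5, 0.5]
grip_width: 0.073
gripper_force: 0.0
time_s: 1.8
tcp_pos: [0.3991, 0.1175, 0.3299]
tool_rot: [0.218, -3.133, -0.0]
wrist_force: [0.1, 0.8, 0.9]
grip_width: 0.044
gripper_force: 0.0
t 1.8 tcp [0.3991 0.1175 0.3299] F [0.1 0.8 0.9] grip 0.044 0.0
 shift tool mm [-1.2  2.3 -0.1] turn tool [ 0.    -0.001 -0.001]
 shift after turn [-1.2  2.3 -0.1]
[ 2.88170310e-01 -6.18017570e-02 -3.48407667e-02  1.59850977e+00
  3.36445315e-04  1.47033177e-01]
```

View pics/w1.png

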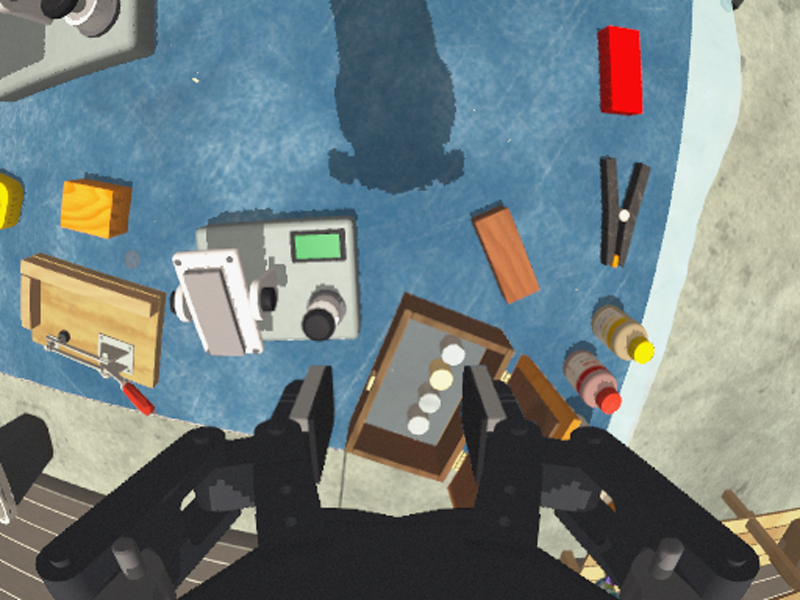

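The wrist view shows everything: block top with corners near (474,217), (504,207), (538,291), (509,303), plunger cap at about (318,324), pad about (188,268)–(240,355), reader deck between (198,228) and (357,340). Now measuring.

```bash
python3 - <<'E'
from h import *
z=np.load('w1.npz');p,P=z['p'],z['P'];h=P[...,2]
c=np.array([onplane(z,*q,.03) for q in [(474,217),(504,207),(538,291),(509,303)]]);print(np.round(c,4),'mid',c.mean(0))
e=(c[2]+c[3]-c[0]-c[1])[:2]/2;print('len',np.hypot(*e),'yaw',np.arctan2(e[1],e[0]),'wid',np.hypot(*(c[1]-c[0])[:2]))
def roi(u0,v0,u1,v1):
    m=np.zeros(h.shape,bool);m[int(v0*.64):int(v1*.64),int(u0*.64):int(u1*.64)]=1;return m
m=roi(465,195,550,310)&(h>.024)&(h<.036)
print('block',m.sum(),np.median(h[m]),cv2.minAreaRect(P[m][:,:2].astype(np.float32)*1000))
m=roi(295,280,350,350)&(h>.085)&(h<.1);print('pl',m.sum(),np.median(P[m],0),cv2.minEnclosingCircle(P[m][:,:2].astype(np.float32)*1000),'pix',onplane(z,318,325,.093))
m=roi(190,200,365,350)&(h>.034)&(h<.046);print('deck',m.sum(),np.median(h[m]),cv2.minAreaRect(P[m][:,:2].astype(np.float32)*1000))
for q in [(355,217),(358,338)]: print('edge',onplane(z,*q,.04))
# pad plane: grey pixels
m=roi(196,275,236,345);Q=P[m]
for _ in range(5):
    A=np.c_[Q[:,:2],np.ones(len(Q))];co=np.linalg.lstsq(A,Q[:,2],rcond=None)[0];r=Q[:,2]-A@co;Q=Q[abs(r)<max(.003,2*r.std())]
n=np.array([-co[0],-co[1],1]);n/=np.linalg.norm(n);print('n',n,'tilt',np.arccos(n[2]),'az',np.arctan2(n[1],n[0]),len(Q),Q.mean(0),r.std())
# pad corners rays onto plane
for q in [(183,276),(220,267),(241,354),(206,354)]:
    C=z['C'];X=onplane(z,*q,0);d=X-C;t=(co[2]-C[2]+co[0]*C[0]+co[1]*C[1])/(d[2]-co[0]*d[0]-co[1]*d[1]);print('pad',np.round(C+t*d,4))
cv2.imwrite('pics/c2.png',cv2.resize(p[125:235,105:240,::-1],(736,600),interpolation=cv2.INTER_CUBIC))
E
```

```text
[[0.3653 0.1847 0.03  ]
 [0.3512 0.2118 0.03  ]
 [0.4275 0.2625 0.03  ]
 [0.4441 0.2351 0.03  ]] mid [0.39702254 0.22353751 0.03      ]
len 0.09258244847935138 yaw 0.5778854873707081 wid 0.03055934253309708
block 1333 0.029869274498590948 ((398.0777587890625, 224.42852783203125), (90.93600463867188, 37.20063018798828), 33.021446228027344)
pl 375 [0.46796845 0.05776518 0.09416085] ((470.2544250488281, 56.71320343017578), 15.297173500061035) pix [0.46934254 0.05747473 0.093     ]
deck 4676 0.03999987772131103 ((453.1573181152344, 4.313972473144531), (119.14362335205078, 158.76296997070312), 9.669614791870117)
edge [0.38015323 0.07450688 0.04      ]
edge [0.49740303 0.09108658 0.04      ]
n [0.34358929 0.07436718 0.93617088] tilt 0.3592212227735406 az 0.2131541141087546 926 [ 0.46141502 -0.02963768  0.11503099] 0.00077963894166437
pad [ 0.4313 -0.0528  0.1279]
pad [ 0.4194 -0.0196  0.1296]
pad [ 0.5058 -0.0099  0.0972]
pad [ 0.5113 -0.0441  0.0978]
```

View pics/c2.png

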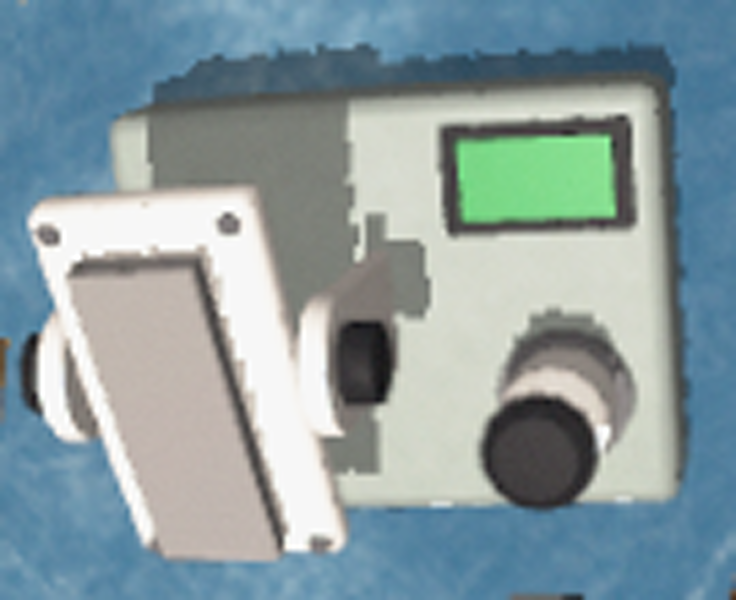

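```bash
python3 - <<'E'
from h import *
z=np.load('w1.npz');P=z['P'];m=(P[...,0]>.42)&(P[...,0]<.53)&(P[...,1]>.085)&(P[...,1]<.125)
print('max h near plunger',np.percentile(P[m][:,2],99));go([.4698,.0575,.125],Rdown(.1687))
E
```

```text
max h near plunger 0.06271278906961869
t 1.85 tcp [0.3988 0.1183 0.33  ] F [-0.6 -0.3  0.1] grip 0.0361 0.0
 shift tool mm [-61.9 -70.2 205. ] turn tool [ 0.    -0.001 -0.028]
 shift after turn [-59.8 -71.9 205. ]
```

```bash
python3 -m crank '[{"delta_pos":[-30,-36,0],"dr":[0,0,-0.028],"jaw":0},{"delta_pos":[-30,-36,45],"dr":[0,0,0],"jaw":0},{"delta_pos":[0,0,50],"dr":[0,0,0],"jaw":0},{"delta_pos":[0,0,50],"dr":[0,0,0],"jaw":0},{"delta_pos":[0,0,50],"dr":[0,0,0],"jaw":0}]'
python3 -m crank '[{"delta_pos":[0,0,10],"dr":[0,0,0],"jaw":0},{"delta_pos":[0,0,0],"dr":[0,0,0],"jaw":0},{"delta_pos":[0,0,0],"dr":[0,0,0],"jaw":0}]'
python3 -c "
from h import *
go([.4698,.0575,.106],Rdown(.1687))"
```

```text
time_s: 2.35
tcp_pos: [0.4607, 0.065, 0.1438]
tool_rot: [-0.271, 3.129, 0.0]
wrist_force: [0.9, -0.2, -0.7]
grip_width: -0.0001
gripper_force: 0.0
time_s: 2.65
tcp_pos: [0.4625, 0.0646, 0.1382]
tool_rot: [-0.269, 3.127, 0.0]
wrist_force: [0.1, -0.6, 0.2]
grip_width: 0.0003
gripper_force: 0.0
t 2.65 tcp [0.4625 0.0646 0.1382] F [ 0.1 -0.6  0.2] grip 0.0003 0.0
 shift tool mm [-5.9 -8.3 32.3] turn tool [-0.     0.003  0.003]
 shift after turn [-6.  -8.3 32.2]
```

```bash
python3 -m crank '[{"delta_pos":[-6,-8,0],"dr":[0,0,0],"jaw":0},{"delta_pos":[0,0,15],"dr":[0,0,0],"jaw":0},{"delta_pos":[0,0,15],"dr":[0,0,0],"jaw":0},{"delta_pos":[0,0,0],"dr":[0,0,0],"jaw":0},{"delta_pos":[0,0,0],"dr":[0,0,0],"jaw":0}]'
python3 -m crank '[{"delta_pos":[0,0,4],"dr":[0,0,0],"jaw":0},{"delta_pos":[0,0,4],"dr":[0,0,0],"jaw":0},{"delta_pos":[0,0,4],"dr":[0,0,0],"jaw":0},{"delta_pos":[0,0,0],"dr":[0,0,0],"jaw":0},{"delta_pos":[0,0,0],"dr":[0,0,0],"jaw":0}]'
python3 -m crank '[{"delta_pos":[0,0,2],"dr":[0,0,0],"jaw":0},{"delta_pos":[0,0,0],"dr":[0,0,0],"jaw":0},{"delta_pos":[0,0,0],"dr":[0,0,0],"jaw":0}]'
```

```text
time_s: 3.15
tcp_pos: [0.4696, 0.0567, 0.1072]
tool_rot: [-0.266, 3.128, -0.0]
wrist_force: [0.0, -0.3, -0.1]
grip_width: 0.0002
gripper_force: 0.0
time_s: 3.65
tcp_pos: [0.4699, 0.0568, 0.0947]
tool_rot: [-0.267, 3.127, -0.0]
wrist_force: [3.3, -0.5, 6.4]
grip_width: -0.0
gripper_force: 3.1
time_s: 3.95
tcp_pos: [0.4699, 0.0568, 0.0929]
tool_rot: [-0.267, 3.127, -0.0]
wrist_force: [2.1, -0.1, 7.2]
grip_width: -0.0001
gripper_force: 3.5
```

```bash
python3 -m crank '[{"delta_pos":[0,0,2],"dr":[0,0,0],"jaw":0},{"delta_pos":[0,0,1],"dr":[0,0,0],"jaw":0},{"delta_pos":[0,0,0],"dr":[0,0,0],"jaw":0},{"delta_pos":[0,0,0],"dr":[0,0,0],"jaw":0}]'
python3 -m crank '[{"delta_pos":[0,0,1],"dr":[0,0,0],"jaw":0},{"delta_pos":[0,0,0],"dr":[0,0,0],"jaw":0},{"delta_pos":[0,0,0],"dr":[0,0,0],"jaw":0}]'
```

```text
time_s: 4.35
tcp_pos: [0.4699, 0.0568, 0.091]
tool_rot: [-0.267, 3.126, -0.0]
wrist_force: [-1.6, -1.2, 15.5]
grip_width: 0.0002
gripper_force: 7.5
time_s: 4.65
tcp_pos: [0.4699, 0.0569, 0.0908]
tool_rot: [-0.267, 3.125, -0.0]
wrist_force: [-5.5, -1.9, 22.9]
grip_width: -0.0003
gripper_force: 11.2
```

```bash
python3 -m crank '[{"delta_pos":[0,0,-15],"dr":[0,0,0],"jaw":0},{"delta_pos":[0,0,-50],"dr":[0,0,0],"jaw":70},{"delta_pos":[0,0,-50],"dr":[0,0,0],"jaw":70},{"delta_pos":[0,0,-30],"dr":[0,0,0],"jaw":70},{"delta_pos":[0,0,0],"dr":[0,0,0],"jaw":70}]'
python3 - <<'E'
from h import *
z=np.load('w1.npz');P=z['P'];b=np.array([.398,.2242]);u=np.array([np.cos(.576),np.sin(.576)]);w=np.array([-u[1],u[0]])
D=P[...,:2]-b;a,c=D@u,D@w;
for nm,m in dict(fing=(abs(a)<.016)&(abs(c)<.06)&(abs(c)>.022),body=(abs(a)<.045)&(abs(c)<.05),body2=(abs(a)<.1)&(abs(c)<.1)).items():
    print(nm,m.sum(),np.percentile(P[m][:,2],[50,99,100]))
go([.398,.2242,.25],Rdown(.576))
p,d,P=wrist('w2');m=np.zeros(d.shape,bool);h=P[...,2]
m=(np.hypot(P[...,0]-.4698,P[...,1]-.0575)<.025)&(h>.075)&(h<.1)
print('plunger',m.sum(),np.median(P[m],0))
E
```

```text
time_s: 5.15
tcp_pos: [0.4702, 0.0571, 0.2371]
tool_rot: [-0.267, 3.123, 0.001]
wrist_force: [0.9, -0.6, 0.0]
grip_width: 0.0576
gripper_force: 0.0
fing 855 [0.00011481 0.00205824 0.00253138]
body 9073 [0.39729173 0.42630759 0.42740444]
body2 38848 [0.3800564  0.42484159 0.42740444]
t 5.15 tcp [0.4702 0.0571 0.2371] F [ 0.9 -0.6  0. ] grip 0.0576 0.0
 shift tool mm [ 42.7 176.9 -13.2] turn tool [-0.002  0.007 -0.406]
 shift after turn [-30.5 179.5 -12.9]
plunger 713 [0.4685168  0.05703326 0.094149  ]
```

```bash
python3 -m crank '[{"delta_pos":[0,0,0],"dr":[0,0,-0.13],"jaw":70},{"delta_pos":[0,0,0],"dr":[0,0,-0.13],"jaw":70},{"delta_pos":[0,0,0],"dr":[0,0.007,-0.146],"jaw":70},{"delta_pos":[-8,45,0],"dr":[0,0,0],"jaw":70},{"delta_pos":[-8,45,0],"dr":[0,0,0],"jaw":70}]'
python3 -m crank '[{"delta_pos":[-8,45,0],"dr":[0,0,0],"jaw":70},{"delta_pos":[-7,44,0],"dr":[0,0,0],"jaw":70},{"delta_pos":[0,0,45],"dr":[0,0,0],"jaw":70},{"delta_pos":[0,0,45],"dr":[0,0,0],"jaw":70},{"delta_pos":[0,0,30],"dr":[0,0,0],"jaw":70}]'
python3 -m crank '[{"delta_pos":[0,0,0],"dr":[0,0,0],"jaw":70},{"delta_pos":[0,0,0],"dr":[0,0,0],"jaw":70}]'
python3 - <<'E'
from h import *
p,d,P=wrist('w3');h=P[...,2];m=(np.hypot(P[...,0]-.398,P[...,1]-.224)<.056)&(h>.024)&(h<.036)
print(m.sum(),np.median(h[m]),cv2.minAreaRect(P[m][:,:2].astype(np.float32)*1000))
go([.398,.2242,.011],Rdown(.576))
E
```

```text
time_s: 5.7
tcp_pos: [0.4318, 0.1408, 0.2303]
tool_rot: [0.885, -3.004, 0.002]
wrist_force: [1.1, 1.7, 0.2]
grip_width: 0.0599
gripper_force: 0.0
time_s: 6.2
tcp_pos: [0.3934, 0.2227, 0.1079]
tool_rot: [0.892, -3.0, 0.004]
wrist_force: [0.3, 0.0, -0.7]
grip_width: 0.0597
gripper_force: 0.0
time_s: 6.4
tcp_pos: [0.3953, 0.2229, 0.1119]
tool_rot: [0.89, -3.003, 0.003]
wrist_force: [0.4, 0.2, 0.3]
grip_width: 0.06
gripper_force: 0.0
4958 0.029881845790156708 ((397.8072509765625, 225.11984252929688), (89.8768310546875, 35.624664306640625), 32.65947723388672)
t 6.45 tcp [0.3964 0.2234 0.1132] F [0.1 0.1 0.5] grip 0.0599 0.0
 shift tool mm [ -2.5  -0.3 102.2] turn tool [ 0.001 -0.007  0.   ]
 shift after turn [ -1.8  -0.2 102.2]
```

View pics/w3.png

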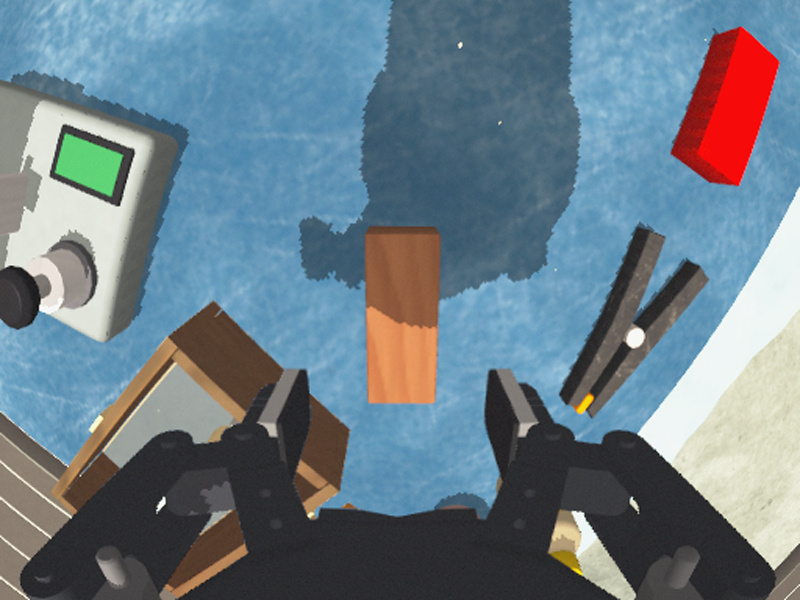

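The block lies centred between the open fingers (about (403,315)), clear of the box and the clamp. Descending.

```bash
python3 -m crank '[{"delta_pos":[-2,1,30],"dr":[0,-0.007,0.006],"jaw":70},{"delta_pos":[0,0,30],"dr":[0,0,0],"jaw":70},{"delta_pos":[0,0,20],"dr":[0,0,0],"jaw":70},{"delta_pos":[0,0,10],"dr":[0,0,0],"jaw":70},{"delta_pos":[0,0,0],"dr":[0,0,0],"jaw":70}]'
python3 -m crank '[{"delta_pos":[0,0,0],"dr":[0,0,0],"jaw":70},{"delta_pos":[0,0,0],"dr":[0,0,0],"jaw":70},{"delta_pos":[0,0,0],"dr":[0,0,0],"jaw":70}]'
python3 -c "
from h import *
go([.3979,.2248,.011],Rdown(.570))"
```

```text
time_s: 6.95
tcp_pos: [0.3974, 0.2253, 0.0228]
tool_rot: [0.883, -3.015, -0.001]
wrist_force: [0.7, 0.2, 0.8]
grip_width: 0.0598
gripper_force: 0.0
time_s: 7.25
tcp_pos: [0.3979, 0.2257, 0.0237]
tool_rot: [-0.883, 3.013, 0.002]
wrist_force: [-0.5, 0.2, 0.1]
grip_width: 0.0596
gripper_force: 0.0
t 7.25 tcp [0.3979 0.2257 0.0237] F [-0.5  0.2  0.1] grip 0.0596 0.0
 shift tool mm [ 0.5 -0.7 12.7] turn tool [0.    0.002 0.   ]
 shift after turn [ 0.5 -0.7 12.7]
```

```bash
python3 -m crank '[{"delta_pos":[0.5,-0.7,12],"dr":[0,0.002,0],"jaw":70},{"delta_pos":[0,0,0],"dr":[0,0,0],"jaw":70},{"delta_pos":[0,0,0],"dr":[0,0,0],"jaw":70}]'
python3 -m crank '[{"delta_pos":[0,0,0],"dr":[0,0,0],"jaw":30},{"delta_pos":[0,0,0],"dr":[0,0,0],"jaw":20},{"delta_pos":[0,0,0],"dr":[0,0,0],"jaw":10},{"delta_pos":[0,0,0],"dr":[0,0,0],"jaw":10},{"delta_pos":[0,0,0],"dr":[0,0,0],"jaw":10}]' 60
python3 -m crank '[{"delta_pos":[0,0,0],"dr":[0,0,0],"jaw":10},{"delta_pos":[0,0,0],"dr":[0,0,0],"jaw":10}]'
python3 -c "
from h import *
go([.3979,.2248,.25],Rdown(.570))"
```

```text
time_s: 7.55
tcp_pos: [0.3965, 0.2241, 0.0099]
tool_rot: [0.883, -3.012, 0.001]
wrist_force: [0.7, -0.2, 0.2]
grip_width: 0.0597
gripper_force: 0.0
time_s: 8.05
tcp_pos: [0.3973, 0.2246, 0.0108]
tool_rot: [0.883, -3.013, -0.0]
wrist_force: [-0.8, 0.4, 3.5]
grip_width: 0.0351
gripper_force: 61.2
time_s: 8.25
tcp_pos: [0.3973, 0.2245, 0.0108]
tool_rot: [0.883, -3.013, -0.0]
wrist_force: [-0.5, -0.2, 2.8]
grip_width: 0.035
gripper_force: 61.2
t 8.25 tcp [0.3973 0.2245 0.0108] F [-0.5 -0.2  2.8] grip 0.035 61.2
 shift tool mm [  -0.3    0.  -239.2] turn tool [ 0.    -0.001  0.   ]
 shift after turn [-6.000e-01 -1.000e-01 -2.392e+02]
```

```bash
python3 -m crank '[{"delta_pos":[0,0,-10],"dr":[0,0,0],"jaw":10},{"delta_pos":[0,0,-30],"dr":[0,0,0],"jaw":10},{"delta_pos":[0,0,-50],"dr":[0,0,0],"jaw":10},{"delta_pos":[0,0,-50],"dr":[0,0,0],"jaw":10},{"delta_pos":[0,0,-50],"dr":[0,0,0],"jaw":10}]'
python3 -m crank '[{"delta_pos":[0,0,-20],"dr":[0,0,0.13],"jaw":10},{"delta_pos":[0,0,0],"dr":[0,0,0.13],"jaw":10},{"delta_pos":[0,0,0],"dr":[0,0,0.14],"jaw":10},{"delta_pos":[0,0,0],"dr":[0,0,0],"jaw":10}]'
cat >> h.py <<'E'
YAW,TILT=.1687,.359
PIV=np.array([.4592,-.0312,.09])
def place(off,tcp_above=.0108,dx=0.0006):  # off: underside distance from the pivot along n
    Rg=Rdown(YAW,TILT);n=-Rg.as_matrix()[:,2];xd=-Rg.as_matrix()[:,0]
    go(PIV+(off+tcp_above)*n-dx*xd,Rg)
E
python3 -c "
from h import *
place(.1)"
```

```text
time_s: 8.75
tcp_pos: [0.3966, 0.224, 0.2026]
tool_rot: [0.883, -3.012, 0.001]
wrist_force: [0.8, 0.4, -1.1]
grip_width: 0.0349
gripper_force: 60.7
time_s: 9.15
tcp_pos: [0.3972, 0.2243, 0.2209]
tool_rot: [0.266, -3.128, 0.001]
wrist_force: [-0.2, 0.4, -1.4]
grip_width: 0.0348
gripper_force: 60.7
t 9.15 tcp [0.3972 0.2243 0.2209] F [-0.2  0.4 -1.4] grip 0.0348 60.7
 shift tool mm [ -56.4 -262.4   27. ] turn tool [-0.001  0.357  0.001]
 shift after turn [ -62.5 -262.3    5.4]
```

```bash
python3 -m crank '[{"delta_pos":[-9,-44,0],"dr":[0,0,0],"jaw":10},{"delta_pos":[-9,-44,0],"dr":[0,0,0],"jaw":10},{"delta_pos":[-9,-44,0],"dr":[0,0,0],"jaw":10},{"delta_pos":[-9,-44,0],"dr":[0,0,0],"jaw":10},{"delta_pos":[-9,-44,0],"dr":[0,0,0],"jaw":10}]'
python3 -m crank '[{"delta_pos":[-9,-44,0],"dr":[0,0,0],"jaw":10},{"delta_pos":[0,0,0],"dr":[0,0.12,0],"jaw":10},{"delta_pos":[0,0,0],"dr":[0,0.12,0],"jaw":10},{"delta_pos":[0,0,0],"dr":[0,0.117,0],"jaw":10},{"delta_pos":[0,0,0],"dr":[0,0,0],"jaw":10}]'
python3 -m crank '[{"delta_pos":[0,0,0],"dr":[0,0,0],"jaw":10},{"delta_pos":[0,0,0],"dr":[0,0,0],"jaw":10}]'
python3 - <<'E'
from h import *
place(.08)
p,d,P=wrist('w4');o=get_obs();T=R.from_rotvec(o['tool_rot']);X=T.inv().apply((P-o['tcp_pos']).reshape(-1,3)).reshape(P.shape)*1000
m=(abs(X[...,1])<17)&(abs(X[...,0])<60)&(X[...,2]>-30)&(X[...,2]<0);Q=X[m]
print(len(Q),np.percentile(Q,[1,50,99],axis=0));A=np.c_[Q[:,:2],np.ones(len(Q))];print(np.linalg.lstsq(A,Q[:,2],rcond=None)[0])
s,ds=snapshot('scene');cv2.imwrite('pics/s4.png',cv2.resize(s[160:260,220:353,::-1],(798,600),interpolation=cv2.INTER_CUBIC))
E
```

```text
time_s: 9.65
tcp_pos: [0.479, 0.0136, 0.2205]
tool_rot: [0.273, -3.127, 0.001]
wrist_force: [1.7, 0.4, -0.4]
grip_width: 0.0347
gripper_force: 60.7
time_s: 10.15
tcp_pos: [0.4966, -0.0264, 0.2159]
tool_rot: [0.241, -2.762, 0.041]
wrist_force: [-0.5, -0.5, -2.1]
grip_width: 0.0348
gripper_force: 60.8
time_s: 10.35
tcp_pos: [0.4951, -0.0265, 0.2215]
tool_rot: [0.239, -2.777, 0.043]
wrist_force: [-0.6, 0.0, -0.7]
grip_width: 0.035
gripper_force: 60.8
t 10.35 tcp [ 0.4951 -0.0265  0.2215] F [-0.6  0.  -0.7] grip 0.035 60.8
 shift tool mm [-11.6   1.4  45. ] turn tool [-0.001  0.003  0.002]
 shift after turn [-11.8   1.4  45. ]
12098 [[-3.33975382e+01 -1.66700921e+01 -2.37162822e+01]
 [ 1.35888374e+01 -3.66632020e-02 -1.91404119e+01]
 [ 4.33216985e+01  1.63841922e+01 -3.99028680e+00]]
[ 3.72982020e-02 -1.62544644e-02 -1.91430939e+01]
```

View pics/w4.png

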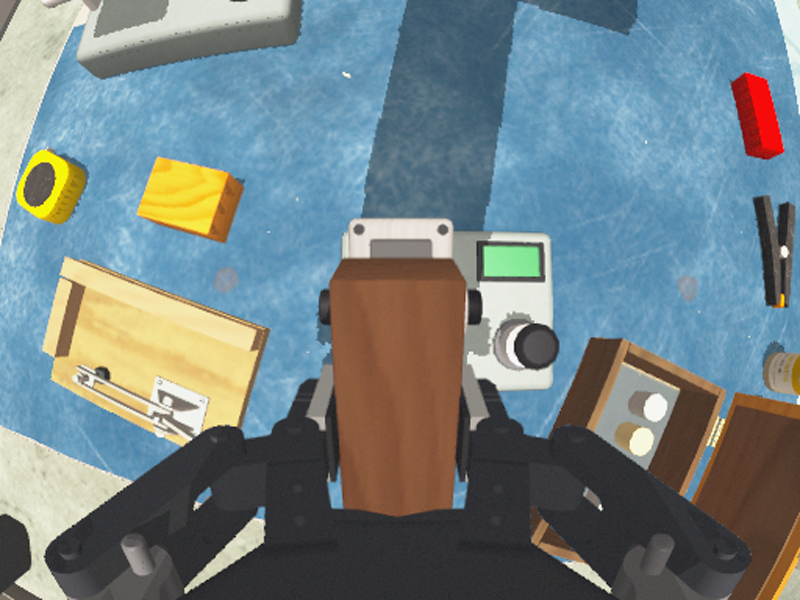

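The block is gripped straight, with its near end at (397,265) and the head's upper end just visible at (400,222). I'll check the block's slope in hand and get a second tilt reading from w2.

```bash
python3 - <<'E'
from h import *
def fit(Q,k=8,lim=.0012):
    for _ in range(k):
        A=np.c_[Q[:,:2],np.ones(len(Q))];co=np.linalg.lstsq(A,Q[:,2],rcond=None)[0];r=abs(Q[:,2]-A@co);Q=Q[r<max(lim,2*r.std())]
    return co,len(Q),r.std()
z=np.load('w4.npz');o=get_obs();T=R.from_rotvec(o['tool_rot']);X=T.inv().apply((z['P']-o['tcp_pos']).reshape(-1,3))
m=(abs(X[:,1])<12)&(X[:,0]>-28)&(X[:,0]<40)&(abs(X[:,2]+.019)<.004);print('block in hand',fit(X[m] if 0 else X[(abs(X[:,1])<.012)&(X[:,0]>-.028)&(X[:,0]<.04)&(abs(X[:,2]+.019)<.004)]))
q=X[(abs(X[:,1])<.012)&(abs(X[:,2]+.019)<.0012)];print('x max',np.percentile(q[:,0],99.8))
Rh=Rdown(YAW,TILT);ax=np.c_[-Rh.as_matrix()[:,0],Rh.as_matrix()[:,1],-Rh.as_matrix()[:,2]]
for f in ['w1','w2']:
    L=(np.load(f+'.npz')['P'].reshape(-1,3)-PIV)@ax
    m=(abs(L[:,0])<.043)&(abs(L[:,1])<.015)&(abs(L[:,2]-.024)<.005);print(f,fit(L[m]))
    s=L[(abs(L[:,0])<.06)&(abs(L[:,1])<.022)&(abs(L[:,2]-.024)<.002)];print(len(s),np.percentile(s,[.5,50,99.5],axis=0)[:,:2])
    s=s[abs(s[:,0])<.04]; 
    # direction of the pad's long edges
    b=np.arange(-.04,.04,.008);e=[(np.percentile(s[abs(s[:,0]-v)<.004][:,1],[1,99])) for v in b if (abs(s[:,0]-v)<.004).sum()>10];print(np.round(np.array(e).T,4))
E
```

```text
block in hand (array([ 0.00115874,  0.0008603 , -0.01898072]), 6913, np.float64(0.00029667268117015353))
x max 0.042989898571879105
w1 (array([ 0.0017911 , -0.00472093,  0.0243868 ]), 980, np.float64(0.0003002019626262286))
1254 [[-0.0441665  -0.01745285]
 [-0.00448322  0.00025677]
 [ 0.04497343  0.0165218 ]]
[[-0.0168 -0.0167 -0.0173 -0.0172 -0.0171 -0.0174 -0.0169 -0.0167 -0.0172
  -0.0168]
 [ 0.0159  0.0159  0.0162  0.0167  0.0154  0.0158  0.0158  0.016   0.0166
   0.0157]]
w2 (array([-0.0023967 , -0.00137099,  0.02428594]), 2322, np.float64(0.0002944994438853448))
2855 [[-4.39842280e-02 -1.74756165e-02]
 [-5.34684850e-03  2.10920512e-05]
 [ 4.53402291e-02  1.60839243e-02]]
[[-0.0171 -0.0175 -0.017  -0.0174 -0.0172 -0.0171 -0.0169 -0.0176 -0.0172
  -0.017 ]
 [ 0.016   0.0162  0.0157  0.016   0.016   0.0154  0.0157  0.0157  0.0159
   0.0161]]
```

```bash
cat >> h.py <<'E'
_a=Rdown(YAW,TILT).as_matrix();PIV=PIV-.0005*_a[:,0]-.0005*_a[:,1]
E
sed -i 's/dx=0.0006/dx=0.0012/' h.py
python3 -c "
from h import *
place(.04)"
```

```text
t 10.45 tcp [ 0.4948 -0.0265  0.2223] F [-0.2 -0.3 -0.3] grip 0.0349 60.8
 shift tool mm [-11.8   1.   85.7] turn tool [-0.001  0.004  0.002]
 shift after turn [-12.2   0.9  85.7]
```

```bash
python3 -m crank '[{"delta_pos":[-12,1,20],"dr":[-0.001,0.004,0.002],"jaw":10},{"delta_pos":[0,0,25],"dr":[0,0,0],"jaw":10},{"delta_pos":[0,0,25],"dr":[0,0,0],"jaw":10},{"delta_pos":[0,0,10],"dr":[0,0,0],"jaw":10},{"delta_pos":[0,0,0],"dr":[0,0,0],"jaw":10}]'
python3 -m crank '[{"delta_pos":[0,0,0],"dr":[0,0,0],"jaw":10},{"delta_pos":[0,0,0],"dr":[0,0,0],"jaw":10},{"delta_pos":[0,0,0],"dr":[0,0,0],"jaw":10},{"delta_pos":[0,0,0],"dr":[0,0,0],"jaw":10}]'
python3 -c "
from h import *
place(.027);print(R.from_rotvec(get_obs()['tool_rot']).inv().apply(get_obs()['wrist_force']))"
```

```text
time_s: 10.95
tcp_pos: [0.4772, -0.0284, 0.142]
tool_rot: [0.233, -2.77, 0.043]
wrist_force: [-0.6, -0.1, -0.2]
grip_width: 0.035
gripper_force: 60.8
time_s: 11.35
tcp_pos: [0.4789, -0.0284, 0.142]
tool_rot: [0.233, -2.771, 0.043]
wrist_force: [-0.1, -0.1, -1.0]
grip_width: 0.0351
gripper_force: 60.8
t 11.35 tcp [ 0.4789 -0.0284  0.142 ] F [-0.1 -0.1 -1. ] grip 0.0351 60.8
 shift tool mm [ 1.   0.  17.8] turn tool [-0.    -0.003 -0.001]
 shift after turn [ 1.1  0.  17.8]
[-0.24139657 -0.1327894   0.93344386]
```

```bash
python3 -m crank '[{"delta_pos":[1,0,8],"dr":[0,-0.003,-0.001],"jaw":10},{"delta_pos":[0,0,8],"dr":[0,0,0],"jaw":10},{"delta_pos":[0,0,0],"dr":[0,0,0],"jaw":10},{"delta_pos":[0,0,0],"dr":[0,0,0],"jaw":10},{"delta_pos":[0,0,0],"dr":[0,0,0],"jaw":10}]'
python3 -c "
from h import *
place(.024);print(R.from_rotvec(get_obs()['tool_rot']).inv().apply(get_obs()['wrist_force']))"
```

```text
time_s: 11.85
tcp_pos: [0.4719, -0.0295, 0.1269]
tool_rot: [0.235, -2.773, 0.042]
wrist_force: [-0.3, 0.5, -0.7]
grip_width: 0.0354
gripper_force: 60.8
t 11.85 tcp [ 0.4719 -0.0295  0.1269] F [-0.3  0.5 -0.7] grip 0.0354 60.8
 shift tool mm [-0.3 -0.   4.2] turn tool [ 0.    -0.001  0.   ]
 shift after turn [-0.3 -0.   4.2]
[-0.04181087  0.57486745  0.7782464 ]
```

```bash
python3 -m crank '[{"delta_pos":[-0.3,0,2],"dr":[0,0,0],"jaw":10},{"delta_pos":[0,0,2],"dr":[0,0,0],"jaw":10},{"delta_pos":[0,0,0],"dr":[0,0,0],"jaw":10},{"delta_pos":[0,0,0],"dr":[0,0,0],"jaw":10}]'
python3 -m crank '[{"delta_pos":[0,0,2],"dr":[0,0,0],"jaw":10},{"delta_pos":[0,0,0],"dr":[0,0,0],"jaw":10},{"delta_pos":[0,0,0],"dr":[0,0,0],"jaw":10}]'
python3 -c "
from h import *
place(.020);T=R.from_rotvec(get_obs()['tool_rot']).inv();print(T.apply(get_obs()['wrist_force']),T.apply(get_obs()['ft_torque']))"
```

```text
time_s: 12.25
tcp_pos: [0.4707, -0.0297, 0.123]
tool_rot: [0.235, -2.773, 0.042]
wrist_force: [-0.7, -0.6, -1.1]
grip_width: 0.0352
gripper_force: 60.8
time_s: 12.55
tcp_pos: [0.4702, -0.0298, 0.1214]
tool_rot: [0.235, -2.773, 0.042]
wrist_force: [0.4, 0.9, 3.5]
grip_width: 0.0352
gripper_force: 61.0
t 12.55 tcp [ 0.4702 -0.0298  0.1214] F [0.4 0.9 3.5] grip 0.0352 61.0
 shift tool mm [ 0.1 -0.1  2.5] turn tool [ 0. -0.  0.]
 shift after turn [ 0.1 -0.1  2.5]
[ 0.77250514  0.78092397 -3.47831168] [-0.04497852 -0.25795024 -0.00755051]
```

```bash
python3 -m crank '[{"delta_pos":[0,0,1],"dr":[0,0,0],"jaw":10},{"delta_pos":[0,0,1],"dr":[0,0,0],"jaw":10},{"delta_pos":[0,0,0],"dr":[0,0,0],"jaw":10},{"delta_pos":[0,0,0],"dr":[0,0,0],"jaw":10},{"delta_pos":[0,0,0],"dr":[0,0,0],"jaw":10}]'
python3 - <<'E'
from h import *
place(.020);n=_n=-Rdown(YAW,TILT).as_matrix()[:,2]
for i in range(6):
    p,d,P=wrist(f'w5_{i}');print(np.round(get_obs()['wrist_force']@n,2),end=' ')
o=get_obs();L=(P.reshape(-1,3)-PIV)@np.c_[-_a[:,0],_a[:,1],-_a[:,2]]*1000
m=(abs(L[:,0]+50)<3.5)&(abs(L[:,1])<20)&(abs(L[:,2])<30);print('\nplate upper end, normal mm',m.sum(),np.median(L[m],0))
L1=(np.load('w2.npz')['P'].reshape(-1,3)-PIV)@np.c_[-_a[:,0],_a[:,1],-_a[:,2]]*1000
m=(abs(L1[:,0]+50)<3.5)&(abs(L1[:,1])<20)&(abs(L1[:,2])<30);print('before',m.sum(),np.median(L1[m],0))
X=R.from_rotvec(o['tool_rot']).inv().apply(P.reshape(-1,3)-o['tcp_pos'])
s=X[(abs(X[:,1])<.012)&(X[:,0]>-.028)&(X[:,0]<.04)&(abs(X[:,2]+.019)<.004)];A=np.c_[s[:,:2],np.ones(len(s))];c=np.linalg.lstsq(A,s[:,2],rcond=None)[0];print('block in hand',c)
q=X[(abs(X[:,1])<.012)&(abs(X[:,2]+.019)<.0012)];print('x max',np.percentile(q[:,0],99.8))
E
```

```text
time_s: 13.05
tcp_pos: [0.4695, -0.0299, 0.1194]
tool_rot: [0.235, -2.773, 0.042]
wrist_force: [0.5, 0.2, 3.7]
grip_width: 0.035
gripper_force: 61.2
t 13.05 tcp [ 0.4695 -0.0299  0.1194] F [0.5 0.2 3.7] grip 0.035 61.2
 shift tool mm [ 0.1 -0.   0.4] turn tool [ 0.    -0.001  0.   ]
 shift after turn [ 0.1 -0.   0.4]
4.51 3.63 3.77 3.19 4.02 4.29 Traceback (most recent call last):
  File "<stdin>", line 5, in <module>
NameError: name '_a' is not defined. Did you mean: '_n'?
```

View pics/w5_5.png

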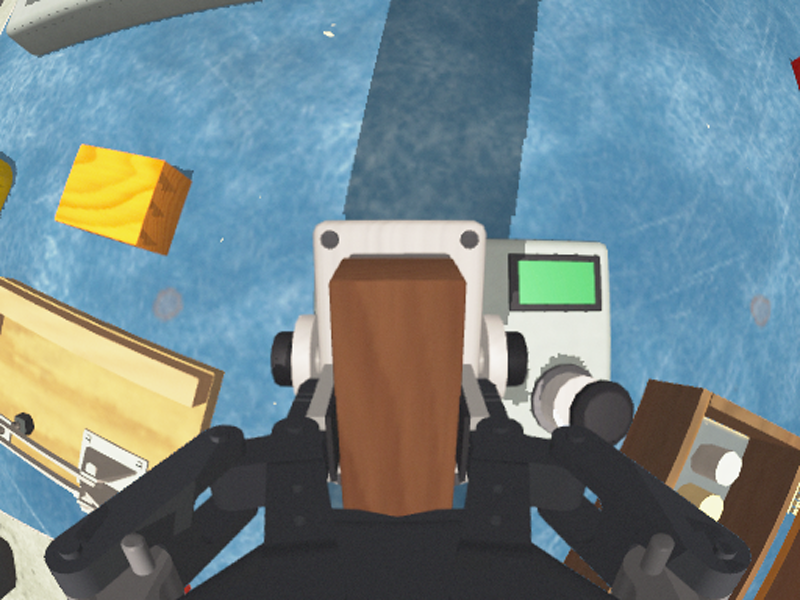

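The block sits on the pad lengthwise and square to the plate (its near end is at (397,265), the plate end at (400,222)). Now the numbers.

```bash
python3 - <<'E'
from h import *
a=Rdown(YAW,TILT).as_matrix();ax=np.c_[-a[:,0],a[:,1],-a[:,2]];o=get_obs()
for f in ['w1','w2','w5_0','w5_5']:
    L=(np.load(f+'.npz')['P'].reshape(-1,3)-PIV)@ax*1000
    m=(abs(L[:,0]+50.5)<2.5)&(abs(L[:,1])<18)&(abs(L[:,2]-12)<5);e=L[(abs(L[:,1])<18)&(abs(L[:,2]-12)<2)&(L[:,0]>-65)]
    print(f,'plate',m.sum(),np.median(L[m],0),'end x',np.percentile(e[:,0],1))
L=(np.concatenate([np.load(f'w5_{i}.npz')['P'].reshape(-1,3) for i in range(6)])-PIV)@ax*1000
s=L[(abs(L[:,1])<12)&(abs(L[:,0])<42)&(abs(L[:,2]-50)<4)]
for _ in range(4):
    A=np.c_[s[:,:2],np.ones(len(s))];c=np.linalg.lstsq(A,s[:,2],rcond=None)[0];s=s[abs(s[:,2]-A@c)<1]
print('block top in head frame (slope x,y,height)',c,len(s),'near end x',np.percentile(s[:,0],.2))
t=L[(abs(L[:,0]+20)<15)&(abs(L[:,2]-c[2])<.8)&(abs(L[:,1])<25)];print('sides',np.percentile(t[:,1],[1,99]))
place(.02)
E
```

```text
w1 plate 100 [-50.66273341   0.58534728  12.0281665 ] end x -54.6344754794958
w2 plate 221 [-50.64554834   0.83995959  12.07333046] end x -53.947097618587776
w5_0 plate 671 [-50.56871632   0.30059364  12.0789442 ] end x -53.768005732155494
w5_5 plate 675 [-50.62404005  -0.20484453  12.11339268] end x -53.79870320150148
block top in head frame (slope x,y,height) [ 6.65052149e-04 -3.72219993e-04  5.08131039e+01] 42673 near end x -41.88680601017872
sides [-18.81983555  16.39997874]
t 13.35 tcp [ 0.4695 -0.0299  0.1193] F [ 2.7 -0.   3.6] grip 0.0353 61.2
 shift tool mm [ 0.1 -0.   0.3] turn tool [ 0.    -0.001  0.   ]
 shift after turn [ 0.1 -0.   0.3]
```

```bash
python3 -m crank '[{"delta_pos":[0,0,0.6],"dr":[0,0,0],"jaw":10},{"delta_pos":[0,0,0],"dr":[0,0,0],"jaw":10},{"delta_pos":[0,0,0],"dr":[0,0,0],"jaw":10},{"delta_pos":[0,0,0],"dr":[0,0,0],"jaw":10}]'
python3 - <<'E'
from h import *
a=Rdown(YAW,TILT).as_matrix();ax=np.c_[-a[:,0],a[:,1],-a[:,2]];F=[]
for i in range(10):
    p,d,P=wrist(f'w6_{i}');F.append(get_obs()['wrist_force']@ax[:,2])
print('F',np.mean(F))
L=(np.concatenate([np.load(f'w6_{i}.npz')['P'].reshape(-1,3) for i in range(10)])-PIV)@ax*1000
t=L[(abs(L[:,2]-50.3)<.9)&(abs(L[:,1])<25)&(abs(L[:,0])<55)];print('top',np.median(t[:,2]),'near end',np.percentile(t[:,0],.2))
for x in (-40,-35,-30,-25): q=t[abs(t[:,0]-x)<2.5];print(x,np.percentile(q[:,1],[1,99]))
b=L[(abs(L[:,0]+50.5)<2.5)&(abs(L[:,2]-12)<2)&(abs(L[:,1])<40)];print('plate sides',np.percentile(b[:,1],[1,99]),np.median(b[:,2]))
place(.02)
E
```

```text
time_s: 13.75
tcp_pos: [0.4693, -0.0299, 0.1187]
tool_rot: [0.235, -2.773, 0.042]
wrist_force: [2.2, 0.9, 4.7]
grip_width: 0.0348
gripper_force: 61.2
F 4.720870892192858
top 50.1774767540292 near end -44.67246088237754
-40 [-18.43323532  16.00203642]
-35 [-18.49462477  16.06703785]
-30 [-18.47870221  15.98212424]
-25 [-18.55029834  16.08177813]
plate sides [-28.74946769  27.80761976] 12.078663905828982
t 14.25 tcp [ 0.4692 -0.03    0.1187] F [ 2.3 -0.   3.8] grip 0.0349 61.2
 shift tool mm [ 0.1 -0.  -0.4] turn tool [ 0.    -0.001  0.   ]
 shift after turn [ 0.1 -0.  -0.4]
```

```bash
python3 -c "
from plant import job_done
print(job_done())"
```

```text
the job is handed in; nothing more can be done
None
```

I handed the job in at about 14 s. The plunger was pressed to its stop and came back up. The block is still gripped flush and lengthwise on the small reader's pad, about 0.7 mm off-centre across it, with the pad pressed in about 3.8 of its 8 mm. The head did not turn and nothing else was touched.

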